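Unstack the water-test dishes onto their instruments

ROBOT

A 6-joint arm with a two-finger parallel gripper is mounted at the origin on the work surface. World frame = base frame: x ahead of the robot, y to its left, z up, the work surface at z = 0. Lengths are in m, angles in rad, forces in N, time in s.
With the tool pointing down it reaches from about 0.3 to 0.825 m from the base axis. Payload 5.4 kg.
Tool frame: the origin (TCP) lies midway between the tips of the shut fingers; the grasp point (between the pads) lies grip_depth behind it (grip_depth is the distance from the TCP to the grasp point, in m); z points along the fingers, y is the direction in which the jaws open and shut (so a half turn about z gives the same grasp; the last joint's range is limited). The gripper opens to 92 mm and grips with 3 to 60 N. Pads are 20 mm wide; open, the fingers measure 128 mm over their backs; the gripper's body (75 mm by 189 mm) begins 69 mm behind the grasp point.
Start: joints at [1.019, 0.158, 1.597, -0, 1.386, -0.21], TCP at [0.193, 0.542, 0.215] pointing down, gripper open.
Joint ranges: [-2.91, 2.91], [-0.94, 2.29], [0.18, 2.7], [-1.29, 4.43], [0.17, 2.64], [-3, 3]. Speed limits (rad/s): [2.57, 2.57, 3.14, 3.14, 3.14, 3.14].

INTERFACE

Orientations are given as [roll, pitch, yaw] about the fixed x, y, z axes, in that order (R = Rz(yaw) Ry(pitch) Rx(roll)).
In Python, from workcell import * gives the robot as it stands.
- The arm moves only by the tool arm_command, never from a script. Its arguments are lists of equal length, an entry for each row: "grip": the closure, from -1 (fully open) to 1 (shut), so that 0 is half open; "delta_pos": the shift along the tool's x, y, z in cm, a list of three; "roll": the turn about the tool's z in degrees. A call has 1 to 20 rows; each row shifts and turns the commanded pose from where the row before left it, along the tool's axes as they then stand; what a row does not reach is not made up. A row lasts 1/12 s, in which the tool goes at most 41.7 mm and 7.16 degrees, less where a joint would pass 70% of its speed; a pose out of reach is approached as far as the arm can. A call with a gripper value outside its range is refused whole. The fingers move at their own pace and stop on an object; the grip force is fixed at half the most. Time passes only in rows, so rows that do not move let the fingers close. It gives the time, the measured TCP pose, the force and the opening at its end, in the units of the state.
- sense(): the state, without advancing time (a new reading comes with each control period).
- grab_frame(name): name is "scene" or "top" or "wrist"; returns a dict with "color" (420x560x3 uint8, red, green, blue), "depth" (420x560 float32, m along the optical axis (not along the pixel's ray), 0 where there is no reading), "fx", "fy", "cx", "cy" (pixels), "R" (3x3) and "t" (3): a world point X has camera coordinates R X + t; the wrist camera has in their place "tool_from_camera" (4x4, takes a point from camera to tool coordinates, whose origin is the TCP and whose axes are the flange's). Camera axes: x right, y down, z forward; pixel columns grow to the right and rows downward; lengths in m; the calibration is good to about 2 mm. A picture is of the moment at which its call begins: read the wrist's pose just before it.
- sign_off(): hands the job in, once; it reports no verdict.
The state is a dict: "t": time; "joints": joint angles; "qvel": joint speeds; "effort": joint torques, N m; "tool_pos": TCP position; "ee_rot": TCP orientation; "wrist_force": force on the tool from outside, world axes, zero at the start; "torque": the same for the moment, N m; "opening": opening from 0.0 (shut) to 1.0 (fully open).
Only numpy, scipy, OpenCV 4.12 (cv2) and the standard library are available. Lean on these libraries where they do the work, as an engineer would, in place of code of your own. Each camera call takes 0.05 s, during which the arm holds its last target.

TASK

The water-test samples have been left on the bench in one stack: take it apart and stand each on its own instrument, upright, in the middle of the plate - the weighing bottle on the balance pan, the small filter dish on the colony counter's lit window, the aluminium tin on the hotplate and the large agar dish on the inoculating turntable. Set them down gently, never dropping or tipping them, and leave the blue-capped bottle and the glass beaker standing where they are.

Things in the scene. Friction and masses are not known exactly. Their poses are not given: they have to be found in the camera images.
- weighing_bottle: Top of the stack: small glass weighing bottle, a cylinder 28 mm in diameter and 30 mm tall, closed by a glass stopper with a knob 10 mm wide that rises to 40 mm. One rigid piece. Origin at the centre of its underside, z up along its axis.
- filter_dish: Second from the top: small flat lidded plastic dish with a white gridded membrane inside, 40 mm in diameter, 12 mm tall, the lid tight on (one rigid piece). Origin at the centre of its underside, z up. The stack was piled by hand, each piece lies within 2 mm of centred on the one below.
- tin: Third from the top: lidded aluminium drying tin, 52 mm in diameter, 22 mm tall, the lid tight on (one rigid piece), flat on top. Origin at the centre of its underside, z up.
- agar_dish: Bottom of the stack, on the bench: the largest dish, a clear lidded Petri dish with tan agar, 64 mm in diameter, 15 mm tall, the lid tight on (one rigid piece). Origin at the centre of its underside, z up.
- balance: Compact laboratory balance, fixed: grey housing 135 mm wide, 175 mm deep, 45 mm high, display and keys towards the robot, with a round steel pan 90 mm in diameter. Origin on the bench right under the centre of the pan; the pan's flat top is 55 mm above it, z up, x away from the keys. The housing reaches 118 mm in front of and 58 mm behind the origin.
- colony_counter: Colony counter, fixed: grey housing 200 mm wide, 230 mm deep, 58 mm high, with a round white gridded window 100 mm in diameter in a black ring; behind it a display block (87 mm high) and a round magnifier parked over that (117 mm high, from 80 mm behind the origin). Origin on the bench right under the centre of the window; the window's flat top is 60 mm above it, z up, x towards the display. The housing reaches 85 mm in front of and 145 mm behind the origin.
- hotplate: Small hotplate, cold, fixed: slate-blue housing 130 mm wide, 165 mm deep, 52 mm high, two black knobs towards the robot, with a round aluminium plate 100 mm in diameter. Origin on the bench right under the centre of the plate; the plate's flat top is 70 mm above it, z up, x away from the knobs. It reaches 117 mm in front of and 60 mm behind the origin.
- turntable: Inoculating turntable, fixed foot 128 mm in diameter carrying a round metal disc 100 mm in diameter with a black knurled edge 112 mm in diameter and two dark centring rings; the disc turns freely by hand. Origin on the bench right under the centre of the disc; the disc's flat top is 46 mm above it, z up.
- media_bottle: Bystander, loose: glass bottle with a blue cap, 54 mm in diameter, 105 mm tall. To be left standing. Origin at the centre of its underside.
- beaker: Bystander, loose: small empty glass beaker, 48 mm in diameter, 62 mm tall. To be left standing. Origin at the centre of its underside.
There are look-alikes about, which are no part of the job. Leave any purple or red look-alike of the agar_dish alone.

How it is judged:
At the end, for the whole second after the job is handed in: Weighing bottle on the balance pan, filter dish on the colony counter's window, tin on the hotplate and agar dish on the turntable: each within 15 mm of the plate's centre, its underside on the plate (within 4 mm of its height), upright within 0.1 rad, released and at rest (horizontal distance between weighing_bottle and balance below 0.015 m and z of weighing_bottle in the frame of balance between 0.051 and 0.059 m and angle between each of weighing_bottle, filter_dish, tin, agar_dish's own z axis and vertical below 0.1 rad and linear speed of each of weighing_bottle, filter_dish, tin, agar_dish below 0.02 m/s and contact force between the fingers and weighing_bottle below 0.05 N and horizontal distance between filter_dish and colony_counter below 0.015 m and z of filter_dish in the frame of colony_counter between 0.056 and 0.064 m and contact force between the fingers and filter_dish below 0.05 N and horizontal distance between tin and hotplate below 0.015 m and z of tin in the frame of hotplate between 0.066 and 0.074 m and contact force between the fingers and tin below 0.05 N and horizontal distance between agar_dish and turntable below 0.015 m and z of agar_dish in the frame of turntable between 0.042 and 0.05 m and contact force between the fingers and agar_dish below 0.05 N); the robot touches nothing.
It fails at once if one of the four dishes is tipped by more than 0.6 rad (angle between any of weighing_bottle, filter_dish, tin, agar_dish's own z axis and vertical above 0.6 rad).
It fails at once if one of the four dishes is dropped (flies free of everything at over 0.6 m/s, a fall of about 18 mm) ((contact force between weighing_bottle and anything else below 0.02 N and linear speed of weighing_bottle above 0.6 m/s) or (contact force between filter_dish and anything else below 0.02 N and linear speed of filter_dish above 0.6 m/s) or (contact force between tin and anything else below 0.02 N and linear speed of tin above 0.6 m/s) or (contact force between agar_dish and anything else below 0.02 N and linear speed of agar_dish above 0.6 m/s)).
It fails at once if the blue-capped bottle or the beaker is shifted by more than 30 mm or knocked over (distance of any of media_bottle, beaker from where it was at the start of the episode above 0.03 m or angle between any of media_bottle, beaker's own z axis and vertical above 0.4 rad).
It also fails if it takes over 122 s, if anything falls off the work surface, if the arm or the gripper's body presses on something with over 40 N, if the wrist force passes 120 N, or if a joint passes its speed limit or range.

## Working session

There is one attempt and no reset: what is moved stays moved. The work goes in short steps, Python scripts to look and compute and a tool call to move; the robot and the scene stay as the last step left them, time stands still between calls to the robot, and variables do not carry over. Pictures are saved under pics/ and viewed, and the job is handed in when it is done.

Besides the shell and the picture viewer there is one more tool, called after "Request:" as name([rows], argument=value, ...), one row to a line, values as JSON. arm_command: Moves the arm, as the interface text tells. Its arguments: {"type":"object","properties":{"grip":{"type":"array"},"delta_pos":{"type":"array"},"roll":{"type":"array"}},"required":["grip","delta_pos","roll"]}

```bash
ls; mkdir -p pics
python3 - <<'E'
from workcell import *
import cv2,numpy as np
print(sense())
for n in ["scene","top","wrist"]:
    f=grab_frame(n); cv2.imwrite(f"pics/{n}0.png",f["color"][:,:,::-1]); np.savez(f"{n}0.npz",**f)
    print(n,f["fx"],f["cx"],f["cy"],f.get("t"),f.get("R"),f.get("tool_from_camera"))
E
```

```text
pics
{'t': 0.0, 'joints': array([ 1.01889631e+00,  1.59043546e-01,  1.59819397e+00, -1.75795424e-05,
        1.38619393e+00, -2.10126254e-01]), 'qvel': array([-0.00081345,  0.00117239,  0.00073902, -0.0002196 ,  0.00082078,
        0.00026494]), 'effort': array([-1.07604854e-03, -3.85595477e+01, -3.22095895e+01,  6.99545466e-02,
        3.81212658e-02, -1.52260750e-04]), 'tool_pos': array([0.19242805, 0.54119658, 0.21364117]), 'ee_rot': array([-3.13979070e+00, -3.66647428e-04,  2.79982180e+00]), 'wrist_force': array([-0.12910507,  0.29261689,  0.59513062]), 'torque': array([ 0.02892944, -0.02613392, -0.04541732]), 'opening': 0.9983623202410465}
scene 528.5832178033422 282.47248246853263 210.2399592832703 [-0.11843275 -0.32154013  1.63331982] [[ 0.19783266  0.98017093  0.01127795]
 [ 0.71234723 -0.13585393 -0.68855293]
 [-0.67336741  0.14425207 -0.72509839]] None
top 421.0512449889316 275.00187500279964 211.16150950411233 [-0.02210958  0.53328307  1.24506816] [[ 1.35708941e-02 -9.99907899e-01  1.58152411e-04]
 [-9.91750299e-01 -1.34803402e-02 -1.27474020e-01]
 [ 1.27464411e-01  1.57308872e-03 -9.91841897e-01]] None
wrist 334.12607996807685 280.1929337367773 206.94873313807813 None None [[-4.71636313e-04 -9.55747115e-01 -2.94189104e-01  8.35042704e-02]
 [ 9.99999819e-01 -3.40986014e-04 -4.95395059e-04 -3.08682118e-04]
 [ 3.73158029e-04 -2.94189285e-01  9.55747103e-01 -1.69180643e-01]
 [ 0.00000000e+00  0.00000000e+00  0.00000000e+00  1.00000000e+00]]
```

View pics/scene0.png

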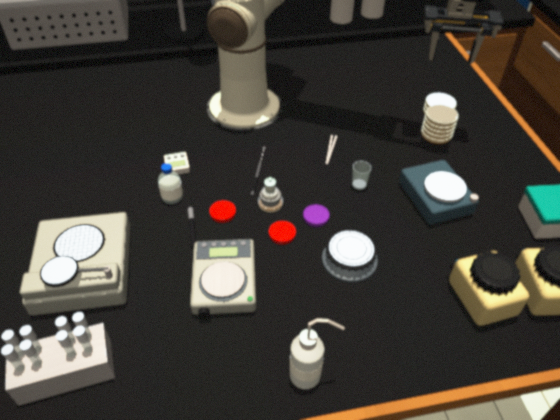

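View pics/top0.png

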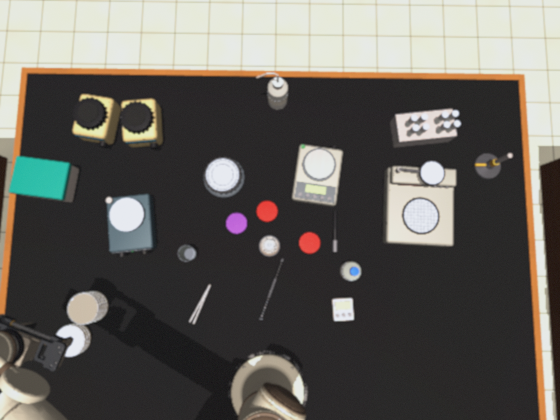

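View pics/wrist0.png

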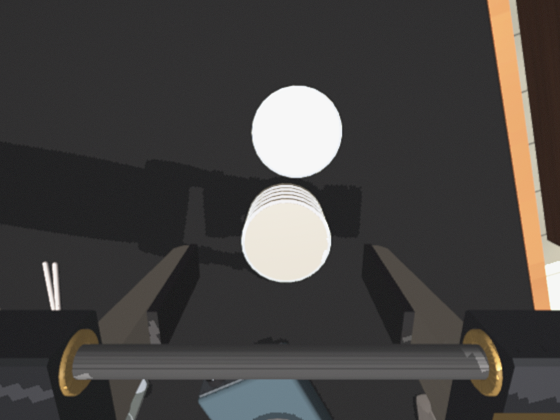

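```bash
cat > h.py <<'E'
import numpy as np,cv2
def pts(f,tool=None):
    d=np.asarray(f["depth"],float); v,u=np.mgrid[:d.shape[0],:d.shape[1]]
    P=np.stack([(u-f["cx"])/f["fx"]*d,(v-f["cy"])/f["fy"]*d,d],-1)
    if tool is None: W=(P-f["t"])@f["R"]
    else:
        T=f["tool_from_camera"]; P=P@T[:3,:3].T+T[:3,3]
        from scipy.spatial.transform import Rotation as Ro
        W=P@Ro.from_euler('xyz',tool[1]).as_matrix().T+tool[0]
    W[d<=0]=np.nan
    return W
E
python3 - <<'E'
from h import *
f=dict(np.load("top0.npz")); W=pts(f); C=f["color"]
g=dict(np.load("scene0.npz")); S=pts(g)
def rep(n,u,v,r,z0,z1):
  for nm,X,(uu,vv) in (("top",W,(u)),("scene",S,(v))):
    w=X[vv-r:vv+r+1,uu-r:uu+r+1].reshape(-1,3); w=w[(w[:,2]>z0)&(w[:,2]<z1)]
    if len(w)<5: print(n,nm,"few");continue
    mn,mx=w.min(0),w.max(0); (c,rad)=cv2.minEnclosingCircle((w[:,:2]*1000).astype(np.float32))
    print(n,nm,len(w),"med z",np.median(w[:,2]).round(4),"bbox mid",((mn+mx)/2)[:2].round(4),"size",(mx-mn).round(4),"mec",np.round(c,1),round(rad,1))
rep("balance",(319,163),(223,280),28,.052,.062)
rep("counter",(421,215),(79,242),28,.0585,.066)
rep("hot",(127,214),(445,187),28,.065,.076)
rep("turn",(223,175),(351,248),30,.043,.052)
rep("stack",(269,245),(270,195),17,.005,.13)
rep("stackA",(269,245),(270,195),17,.005,.017)
rep("stackT",(269,245),(270,195),17,.03,.04)
rep("stackF",(269,245),(270,195),17,.044,.052)
rep("stackW",(269,245),(270,195),17,.055,.1)
rep("media",(351,271),(170,185),20,.02,.13)
rep("beaker",(187,253),(361,175),14,.01,.13)
E
```

```text
balance top 657 med z 0.056 bbox mid [ 0.6575 -0.1377] size [0.127  0.1149 0.0099] mec [ 654.1 -130.1] 74.0
balance scene 1135 med z 0.0552 bbox mid [ 0.669  -0.1458] size [0.1113 0.0882 0.0083] mec [ 669.  -149.5] 56.2
counter top 2053 med z 0.0606 bbox mid [ 0.5255 -0.4495] size [0.1692 0.1713 0.0074] mec [ 525.4 -448. ] 115.6
counter scene 1705 med z 0.0603 bbox mid [ 0.5192 -0.448 ] size [0.1528 0.1285 0.0074] mec [ 519.2 -448.5] 98.9
hot top 883 med z 0.0708 bbox mid [0.5134 0.43  ] size [0.0989 0.1159 0.011 ] mec [521.8 434.5] 65.1
hot scene 950 med z 0.07 bbox mid [0.5138 0.4231] size [0.1041 0.1007 0.0108] mec [513.9 423.9] 53.0
turn top 883 med z 0.0471 bbox mid [0.6401 0.1467] size [0.1092 0.113  0.009 ] mec [641.3 145.7] 58.6
turn scene 1278 med z 0.0463 bbox mid [0.6439 0.1473] size [0.1122 0.1141 0.0087] mec [643.7 147.4] 57.3
stack top 400 med z 0.0369 bbox mid [0.4328 0.0024] size [0.1045 0.1054 0.0872] mec [435.3   2. ] 69.4
stack scene 643 med z 0.0362 bbox mid [0.3995 0.0028] size [0.1309 0.0772 0.0857] mec [399.3  -9.1] 65.8
stackA top 144 med z 0.0123 bbox mid [0.
[... 538 characters left out ...]
.0005] size [0.036  0.0392 0.0076] mec [432.6   0.6] 20.3
stackW top 74 med z 0.0801 bbox mid [ 0.4306 -0.0032] size [0.0276 0.0321 0.0369] mec [431.1  -3.5] 17.3
stackW scene 146 med z 0.077 bbox mid [ 4.303e-01 -4.000e-04] size [0.0317 0.0308 0.0356] mec [432.8  -2.9] 18.6
media top 311 med z 0.0751 bbox mid [ 0.3568 -0.241 ] size [0.0527 0.0537 0.0888] mec [ 356.9 -240.9] 27.1
media scene 677 med z 0.062 bbox mid [ 0.324  -0.2291] size [0.1299 0.0768 0.0885] mec [ 325.5 -226.3] 66.5
beaker top 143 med z 0.0429 bbox mid [0.3984 0.2468] size [0.0499 0.0513 0.0574] mec [395.6 249.7] 31.8
beaker scene 400 med z 0.0438 bbox mid [0.4027 0.2452] size [0.0531 0.0472 0.0565] mec [402.9 243.9] 26.9
```

```bash
cat > rect.py <<'E'
from h import *
def rect(f,c,z,half=0.08,s=0.0004):
    n=int(2*half/s); j,i=np.meshgrid(np.arange(n),np.arange(n))
    # row i -> x decreasing, col j -> y decreasing
    X=np.stack([c[0]+half-i*s,c[1]+half-j*s,np.full(i.shape,z)],-1)
    P=X@f["R"].T+f["t"]
    return cv2.remap(f["color"],(P[...,0]/P[...,2]*f["fx"]+f["cx"]).astype(np.float32),(P[...,1]/P[...,2]*f["fy"]+f["cy"]).astype(np.float32),cv2.INTER_LINEAR)
E
python3 - <<'E'
import workcell
print([n for n in dir(workcell) if not n.startswith('_')], getattr(workcell,'grip_depth',None))
from rect import *
f=dict(np.load("top0.npz"));g=dict(np.load("scene0.npz"))
L=[("bal",(.665,-.145),.055),("cnt",(.525,-.45),.06),("hot",(.514,.424),.07),("turn",(.642,.147),.046)]
rows=[]
for k in (f,g):
    ims=[]
    for n,c,z in L:
        im=rect(k,c,z,.08,.0008)
        ims.append(im)
    rows.append(np.hstack(ims))
cv2.imwrite("pics/rect.png",np.vstack(rows)[:,:,::-1])
E
```

```text
['IKError', 'grab_frame', 'grip_depth', 'sense', 'sign_off'] 0.0187
```

View pics/rect.png

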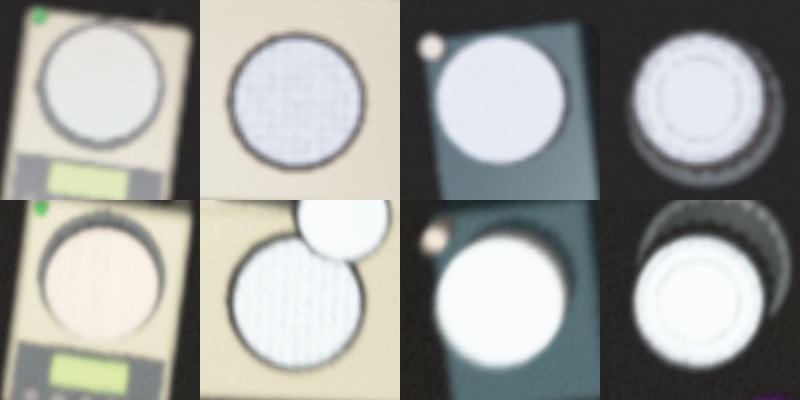

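Request:
arm_command([
  [0,0,-3],
  [0,0,0],
  [0,0,0],
  [0,0,0],
  [0,0,0],
  [0,0,0],
  [0,0,0],
  [0,0,0],
  [0,0,0],
  [0,0,0],
  [0,0,0],
  [0,0,0],
  [0,0,0],
  [0,0,0],
  [0,0,0],
  [0,0,0],
  [0,0,0],
  [0,0,0],
  [0,0,0],
  [0,0,0],
], grip=[-1,-1,-1,-1,-1,-1,-1,-1,-1,-1,-1,-1,-1,-1,-1,-1,-1,-1,-1,-1], roll=[0,7,7,7,7,7,7,7,7,7,7,7,7,7,7,7,7,7,7,7])

```text
t: 1.82
tool_pos: [0.1926, 0.5415, 0.2442]
ee_rot: [3.141, 0.001, 0.472]
wrist_force: [0.4, 0.2, -0.1]
opening: 1.002
```

Request:
arm_command([
  [0,0,0],
  [0,0,0],
  [0,0,0],
  [0,0,0],
  [2,3,0],
  [2,3,0],
  [2,3,0],
  [2,3,0],
  [2,3,0],
  [2,3,0],
  [1,3,0],
  [1,3,0],
  [1,3,0],
  [1,3,0],
  [1,3,0],
  [1,3,0],
  [0,3,0],
  [0,3,0],
  [0,3,0],
  [0,3,0],
], grip=[-1,-1,-1,-1,-1,-1,-1,-1,-1,-1,-1,-1,-1,-1,-1,-1,-1,-1,-1,-1], roll=[6.75,6.75,6.75,6.8,0,0,0,0,0,0,0,0,0,0,0,0,0,0,0,0])

```text
t: 3.48
tool_pos: [0.3754, 0.0616, 0.2444]
ee_rot: [3.142, 0.0, 0.007]
wrist_force: [0.6, -0.6, -0.5]
opening: 1.002
```

Request:
arm_command([
  [0,3,0],
  [0,3,0],
  [0,0,0],
  [0,0,0],
], grip=[-1,-1,-1,-1], roll=[0,0,0,0])

```text
t: 3.82
tool_pos: [0.376, 0.002, 0.2444]
ee_rot: [-3.141, 0.0, 0.003]
wrist_force: [0.5, -0.3, -0.3]
opening: 1.0
```

```bash
cat > wr.py <<'E'
from workcell import *
from h import *
import sys
def shot(n):
    s=sense(); f=grab_frame("wrist"); cv2.imwrite(f"pics/{n}.png",f["color"][:,:,::-1])
    W=pts(f,(s["tool_pos"],s["ee_rot"])); np.savez(n+".npz",W=W,C=f["color"]); 
    print(s["t"],s["tool_pos"].round(4),s["ee_rot"].round(4)); return s,f,W
def bands(W,c,r,zs):
    m=np.linalg.norm(W[...,:2]-c,axis=-1)<r
    for n,z0,z1 in zs:
        w=W[m&(W[...,2]>z0)&(W[...,2]<z1)]
        if len(w)<5: print(n,"few");continue
        (cc,rad)=cv2.minEnclosingCircle((w[:,:2]*1000).astype(np.float32))
        print(n,len(w),"z",np.median(w[:,2]).round(4),"mid",((w.min(0)+w.max(0))/2)[:2].round(4),"size",np.ptp(w,axis=0).round(4),"mec",np.round(cc,1),round(rad,1))
E
python3 - <<'E'
from wr import *
s,f,W=shot("w1")
bands(W,(.431,0),.05,[("agar",.012,.018),("tin",.034,.040),("filt",.046,.052),("wb",.07,.084),("knob",.085,.1)])
E
```

```text
3.8167 [0.376  0.002  0.2444] [-3.1412e+00  3.0000e-04  2.7000e-03]
agar 599 z 0.0139 mid [4.296e-01 3.000e-04] size [0.0618 0.0622 0.0044] mec [429.8   0.7] 31.9
tin 612 z 0.0357 mid [4.308e-01 3.000e-04] size [0.051  0.05   0.0047] mec [4.307e+02 4.000e-01] 25.8
filt 454 z 0.0479 mid [ 0.4298 -0.0007] size [0.0391 0.0377 0.0051] mec [429.8  -0.6] 19.9
wb 534 z 0.078 mid [0.4295 0.0005] size [0.0263 0.0268 0.0069] mec [4.294e+02 3.000e-01] 13.9
knob 86 z 0.0876 mid [4.296e-01 1.000e-04] size [0.0087 0.0097 0.0048] mec [4.292e+02 2.000e-01] 5.0
```

View pics/w1.png

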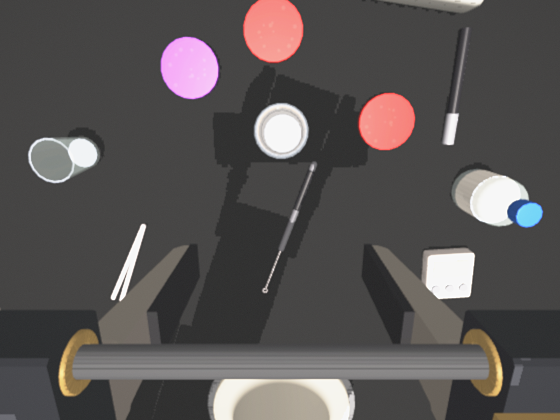

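Request:
arm_command([
  [2.7,0.1,0],
  [2.7,0.1,0],
  [0,0,2],
  [0,0,2],
  [0,0,2],
  [0,0,2],
  [0,0,2],
  [0,0,2],
  [0,0,2],
  [0,0,2],
  [0,0,2],
  [0,0,1],
  [0,0,0],
], grip=[-0.3,-0.3,-0.3,-0.3,-0.3,-0.3,-0.3,-0.3,-0.3,-0.3,-0.3,-0.3,-0.3], roll=[0,0,0,0,0,0,0,0,0,0,0,0,0])

```text
t: 4.95
tool_pos: [0.4281, 0.0031, 0.0524]
ee_rot: [-3.14, 0.005, 0.008]
wrist_force: [-0.0, -0.2, -0.3]
opening: 0.653
```

Run:
```python
from wr import *
s,f,W=shot("w2")
f=grab_frame("scene");cv2.imwrite("pics/s2.png",cv2.resize(f["color"][120:260,180:380,::-1],None,fx=4,fy=4))
```

```text
4.95 [0.4281 0.0031 0.0524] [-3.1399  0.005   0.0084]
```

View pics/s2.png

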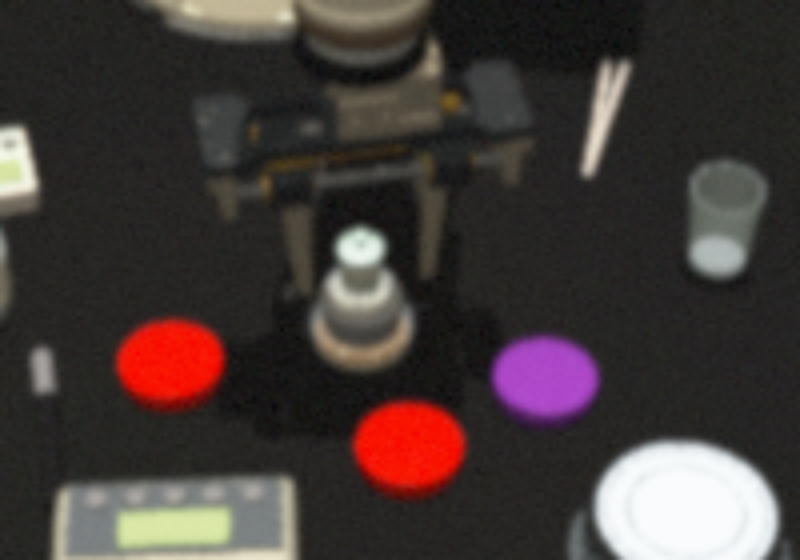

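View pics/w2.png

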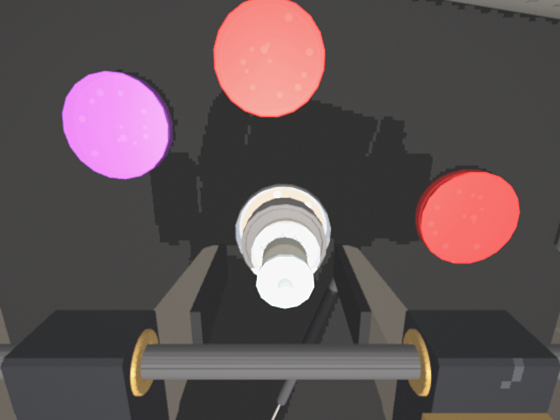

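Run:
```python
from wr import *
s=sense();print(s["tool_pos"],s["ee_rot"],s["joints"],s["qvel"].round(3))
s,f,W=shot("w3")
bands(W,(.431,0),.04,[("tin",.034,.040),("filt",.046,.052),("wb",.07,.084),("knob",.085,.1)])
```

```text
[0.430422   0.00195968 0.0549822 ] [-3.14143579e+00 -5.48160732e-06  7.68433237e-03] [-2.77860994e-01 -2.12295681e-02  2.12904912e+00  1.76965827e-04
  1.03381204e+00  1.28516047e+00] [-0.01  -0.022 -0.02  -0.    -0.002 -0.001]
5.05 [0.4304 0.002  0.055 ] [-3.1414 -0.      0.0077]
tin 1667 z 0.0356 mid [0.4337 0.0006] size [0.0464 0.0515 0.006 ] mec [430.7   0.8] 26.2
filt 1420 z 0.0481 mid [ 4.34e-01 -3.00e-04] size [0.0313 0.0391 0.006 ] mec [ 4.3e+02 -3.0e-01] 20.0
wb 2953 z 0.078 mid [4.294e-01 1.000e-04] size [0.0285 0.0778 0.0139] mec [4.402e+02 1.000e-01] 38.9
knob 1608 z 0.091 mid [4.308e-01 1.000e-04] size [0.0224 0.0776 0.015 ] mec [4.407e+02 1.000e-01] 38.8
```

Request:
arm_command([
  [-0.05,0.17,0.1],
  [0,0,0],
  [0,0,0],
  [0,0,0],
  [0,0,0],
  [0,0,0],
  [0,0,0],
  [0,0,0],
  [0,0,0],
  [0,0,0],
  [0,0,0],
  [0,0,0],
  [0,0,0],
  [0,0,0],
], grip=[-0.3,-0.3,-0.3,0,0.1,0.2,0.3,0.4,0.5,1,1,1,1,1], roll=[0.4,0,0,0,0,0,0,0,0,0,0,0,0,0])

```text
t: 6.27
tool_pos: [0.4297, -0.0005, 0.0536]
ee_rot: [-3.142, 0.0, -0.001]
wrist_force: [-0.6, -0.8, 0.4]
opening: 0.298
```

Request:
arm_command([
  [0,0,-0.5],
  [0,0,-1],
  [0,0,-1.5],
  [0,0,-2],
  [0,0,-2],
  [0,0,-1],
  [1,0.6,0],
  [2,1.2,0],
  [2.5,1.5,0],
  [2.5,1.5,0],
  [2.5,1.5,0],
  [2.5,1.5,0],
  [2.5,1.5,0],
  [2.5,1.5,0],
  [2.5,1.5,0],
  [2.3,1.3,0],
  [1.4,0.4,0],
  [0.6,0.15,0],
  [0,0,0],
  [0,0,0],
], grip=[1,1,1,1,1,1,1,1,1,1,1,1,1,1,1,1,1,1,1,1], roll=[0,0,0,0,0,0,0,0,0,0,0,0,0,0,0,0,0,0,0,0])

```text
t: 7.93
tool_pos: [0.6771, -0.1416, 0.1334]
ee_rot: [-3.141, 0.001, -0.0]
wrist_force: [-0.2, -0.0, -1.0]
opening: 0.297
```

Run:
```python
from wr import *
s,f,W=shot("w4")
bands(W,(.678,-.147),.055,[("pan",.052,.057)])
for n in("scene",):
    f=grab_frame(n);cv2.imwrite("pics/s4.png",cv2.resize(f["color"][180:320,150:350,::-1],None,fx=4,fy=4))
print(sense()["tool_pos"])
```

```text
7.9333 [ 0.6771 -0.1416  0.1334] [-3.1412e+00  1.0000e-03 -2.0000e-04]
pan 8195 z 0.054 mid [ 0.6814 -0.1474] size [0.0818 0.0899 0.0048] mec [ 677.7 -147.2] 45.1
[ 0.67679143 -0.14144039  0.13360609]
```

View pics/w4.png

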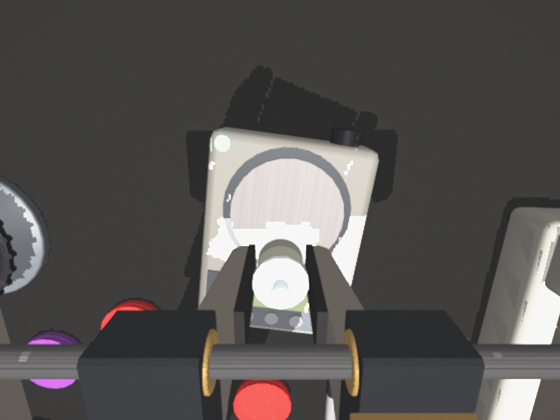

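View pics/s4.png

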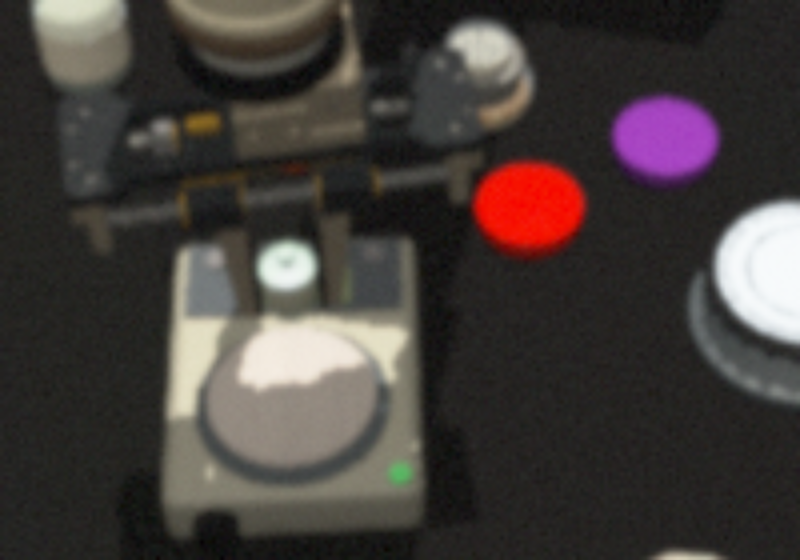

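Request:
arm_command([
  [0.1,0.57,0],
  [0,0,1],
  [0,0,1.5],
  [0,0,1.5],
  [0,0,1],
  [0,0,0.8],
  [0,0,0.6],
  [0,0,0.4],
  [0,0,0.3],
  [0,0,0.2],
  [0,0,0],
  [0,0,0],
], grip=[1,1,1,1,1,1,1,1,1,1,1,1], roll=[0,0,0,0,0,0,0,0,0,0,0,0])

```text
t: 9.03
tool_pos: [0.679, -0.1479, 0.0611]
ee_rot: [3.141, -0.001, -0.001]
wrist_force: [1.1, -0.1, -0.0]
opening: 0.297
```

Request:
arm_command([
  [0,0,0.1],
  [0,0,0.05],
  [0,0,0],
  [0,0,0],
  [0,0,0],
  [0,0,0],
  [0,0,0],
  [0,0,0],
  [0,0,0],
  [0,0,0],
], grip=[1,1,1,0.3,0.2,0.1,-0.1,-0.3,-0.3,-0.3], roll=[0,0,0,0,0,0,0,0,0,0])

```text
t: 9.87
tool_pos: [0.6786, -0.1478, 0.0591]
ee_rot: [-3.142, 0.0, -0.001]
wrist_force: [0.0, -0.5, 0.4]
opening: 0.648
```

Run:
```python
from wr import *
s,f,W=shot("w5"); print(s["wrist_force"])
bands(W,(.678,-.147),.02,[("wb",.08,.0875),("knob",.089,.1)])
```

```text
9.8667 [ 0.6786 -0.1478  0.0591] [-3.1416e+00  1.0000e-04 -6.0000e-04]
[ 0.02887034 -0.54600511  0.39711285]
wb 2022 z 0.0841 mid [ 0.6787 -0.1485] size [0.0283 0.0275 0.0073] mec [ 678.7 -148.4] 14.2
knob 346 z 0.0937 mid [ 0.6793 -0.1483] size [0.0095 0.0098 0.0052] mec [ 679.1 -148.2] 5.2
```

View pics/w5.png

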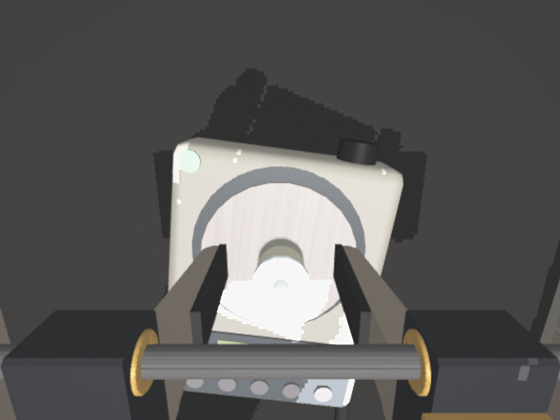

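Request:
arm_command([
  [0,0,-1],
  [0,0,-3],
  [0,0,-3],
  [0,0,-1],
  [-3,-1.5,0],
  [-3,-1.5,0],
  [-3,-1.5,0],
  [-3,-1.5,0],
  [-3,-1.5,0],
  [-3,-1.5,0],
  [-3,-1.5,0],
  [-3,-1.5,0],
  [-3,-1.5,0],
  [-2.7,-1.25,0],
  [0,0,0],
], grip=[-0.3,-0.3,-0.3,-0.3,-0.3,-0.3,-0.3,-0.3,-0.3,-0.3,-0.3,-0.3,-0.3,-0.3,-0.3], roll=[0,0,0,0,0,0,0,0,0,0,0,0,0,0,0])

```text
t: 11.17
tool_pos: [0.3772, 0.0022, 0.1376]
ee_rot: [-3.14, 0.003, 0.001]
wrist_force: [-0.8, -0.8, -1.3]
opening: 0.651
```

Run:
```python
from wr import *
print(sense()["tool_pos"]);grab_frame("wrist")
s,f,W=shot("w6")
bands(W,(.431,0),.04,[("agar",.012,.018),("tin",.034,.040),("filt",.046,.054)])
s,f,W=shot("w6b")
bands(W,(.431,0),.04,[("agar",.012,.018),("tin",.034,.040),("filt",.046,.054)])
```

```text
[0.37724444 0.00219187 0.1376038 ]
11.2167 [0.38   0.0008 0.1386] [ 3.1416e+00 -1.0000e-04  5.0000e-04]
agar 961 z 0.0139 mid [0.4295 0.0007] size [0.0632 0.0628 0.0044] mec [429.4   0.9] 31.9
tin 1139 z 0.0356 mid [4.304e-01 3.000e-04] size [0.0513 0.0511 0.0058] mec [4.306e+02 4.000e-01] 26.0
filt 2045 z 0.048 mid [ 4.298e-01 -3.000e-04] size [0.0387 0.0388 0.004 ] mec [429.8  -0.5] 19.9
11.2667 [ 0.3817 -0.      0.1393] [ 3.1409e+00 -1.7000e-03 -1.0000e-04]
agar 943 z 0.014 mid [0.4292 0.001 ] size [0.0628 0.0627 0.0043] mec [429.5   0.8] 32.0
tin 1119 z 0.0356 mid [0.4307 0.0005] size [0.0515 0.0506 0.0056] mec [430.7   0.5] 25.9
filt 2033 z 0.048 mid [ 4.301e-01 -3.000e-04] size [0.0387 0.0389 0.0044] mec [429.9  -0.5] 19.9
```

View pics/w6b.png

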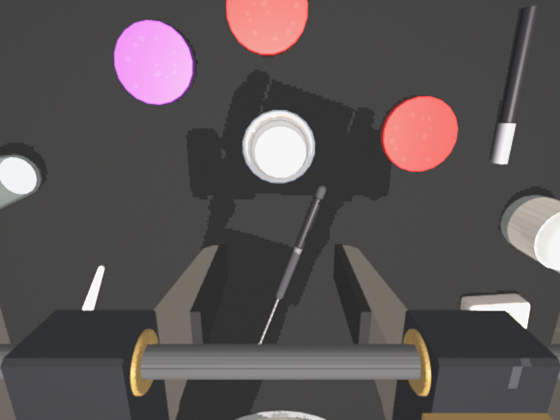

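Request:
arm_command([
  [2.5,0,0],
  [2.5,0,0],
  [0,0,2],
  [0,0,2],
  [0,0,2],
  [0,0,1.5],
  [0,0,1],
  [0,0,0.8],
  [0,0,0.3],
  [0,0,0],
  [0,0,0],
], grip=[-0.3,-0.3,-0.3,-0.3,-0.3,-0.3,-0.3,-0.3,-0.3,-0.3,-0.3], roll=[0,0,0,0,0,0,0,0,0,0,0])

```text
t: 12.23
tool_pos: [0.4325, -0.0005, 0.0437]
ee_rot: [3.141, -0.001, -0.001]
wrist_force: [-0.3, -0.2, -0.1]
opening: 0.648
```

Request:
arm_command([
  [-0.1,0,0.2],
  [0,0,0.15],
  [0,0,0],
  [0,0,0],
], grip=[-0.3,-0.3,-0.3,-0.3], roll=[0,0,0,0])

```text
t: 12.57
tool_pos: [0.4308, -0.0002, 0.0398]
ee_rot: [3.141, -0.0, -0.001]
wrist_force: [-0.2, 0.2, -0.0]
opening: 0.646
```

Request:
arm_command([
  [0,0,0],
  [0,0,0],
  [0,0,0],
  [0,0,0],
  [0,0,0],
  [0,0,0],
  [0,0,0],
  [0,0,0],
  [0,0,0],
  [0,0,0],
], grip=[-0.1,0,0.05,0.1,0.15,0.3,0.6,1,1,1], roll=[0,0,0,0,0,0,0,0,0,0])

```text
t: 13.4
tool_pos: [0.4307, -0.0002, 0.0396]
ee_rot: [3.142, -0.0, -0.001]
wrist_force: [1.3, 0.1, 0.5]
opening: 0.421
```

Request:
arm_command([
  [0,0,-0.5],
  [0,0,-1],
  [0,0,-2],
  [0,0,-2.5],
  [0,0,-2.5],
  [0,0,-1.5],
  [0,0,-1],
  [0,0,0],
], grip=[1,1,1,1,1,1,1,1], roll=[0,0,0,0,0,0,0,0])

```text
t: 14.07
tool_pos: [0.4324, -0.0006, 0.1525]
ee_rot: [3.14, -0.005, -0.0]
wrist_force: [0.5, 0.1, 0.1]
opening: 0.427
```

Request:
arm_command([
  [0.5,1,0],
  [0.5,2,0],
  [0.5,3,0],
  [0.5,3,0],
  [0.5,3,0],
  [0.5,3,0],
  [0.5,3,0],
  [0.5,3,0],
  [0.5,3,0],
  [0.5,3,0],
  [0.5,3,0],
  [0.5,3,0],
  [0.5,3,0],
  [0.5,3,0],
  [0.5,2.5,0],
  [0.5,1.5,0],
  [0.5,1,0],
  [0.3,0.7,0],
  [0,0,0],
  [0,0,0],
], grip=[1,1,1,1,1,1,1,1,1,1,1,1,1,1,1,1,1,1,1,1], roll=[0,0,0,0,0,0,0,0,0,0,0,0,0,0,0,0,0,0,0,0])

```text
t: 15.73
tool_pos: [0.5178, -0.4469, 0.1481]
ee_rot: [-3.14, 0.002, -0.001]
wrist_force: [-0.4, -0.6, -0.4]
opening: 0.423
```

Run:
```python
from wr import *
s,f,W=shot("w7")
f=grab_frame("scene");cv2.imwrite("pics/s7.png",cv2.resize(f["color"][140:320,0:240,::-1],None,fx=3,fy=3))
```

```text
15.7333 [ 0.5178 -0.4469  0.1481] [-3.1397e+00  1.5000e-03 -7.0000e-04]
```

View pics/w7.png

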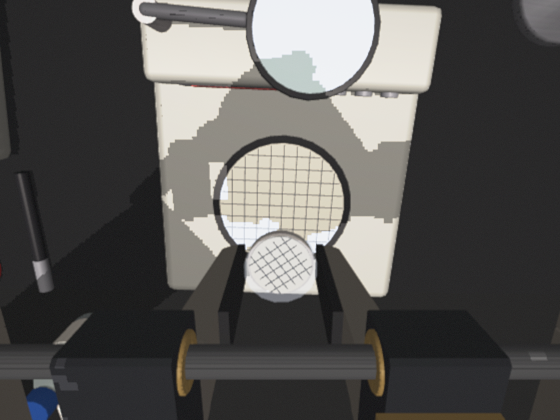

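View pics/s7.png

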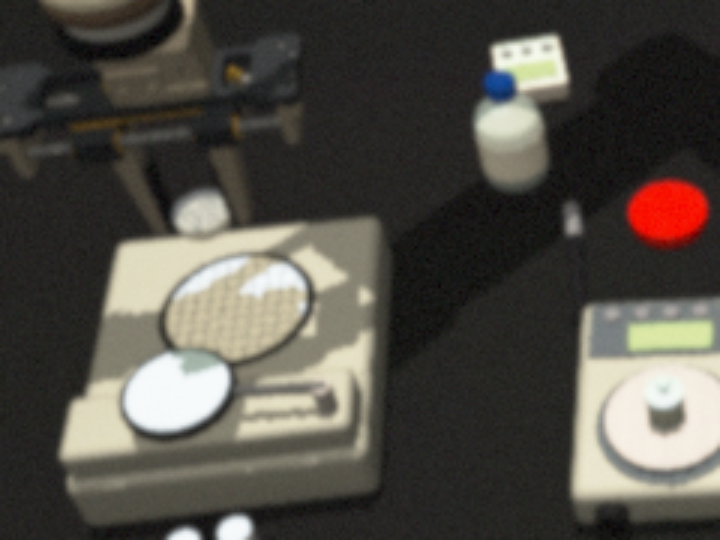

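Run:
```python
from h import *
d=np.load("w7.npz");W=d["W"]
for p in [(282,202),(214,202),(350,202),(282,137)]: print(p,W[p[1],p[0]].round(4))
print("dish",W[266,281].round(4),[W[266,c].round(4)[1:] for c in(250,260,300,312)], W[240,281],W[292,281])
from workcell import *; print(sense()["tool_pos"])
```

```text
(282, 202) [ 0.5259 -0.4486  0.0592]
(214, 202) [ 0.5258 -0.3937  0.0587]
(350, 202) [ 0.5257 -0.5034  0.0588]
(282, 137) [ 0.5772 -0.4486  0.0582]
dish [ 0.519  -0.4477  0.1565] [array([-0.4311,  0.1558]), array([-0.4366,  0.1568]), array([-0.4578,  0.1566]), array([-0.4643,  0.1561])] [ 0.53395814 -0.44772641  0.15645887] [ 0.50327843 -0.44771088  0.15653069]
[ 0.5181351  -0.44641755  0.14892907]
```

Request:
arm_command([
  [0.7,0.15,0],
  [0,0,1],
  [0,0,2],
  [0,0,2],
  [0,0,1],
  [0,0,0.8],
  [0,0,0.6],
  [0,0,0.5],
  [0,0,0.3],
  [0,0,0.2],
  [0,0,0],
  [0,0,0],
  [0,0,0],
], grip=[1,1,1,1,1,1,1,1,1,1,1,1,1], roll=[0,0,0,0,0,0,0,0,0,0,0,0,0])

```text
t: 16.92
tool_pos: [0.5257, -0.4491, 0.0663]
ee_rot: [3.141, -0.001, -0.001]
wrist_force: [0.2, -0.6, -0.0]
opening: 0.423
```

Request:
arm_command([
  [0,0,0.15],
  [0,0,0.15],
  [0,0,0],
  [0,0,0],
  [0,0,0],
], grip=[1,1,1,1,1], roll=[0,0,0,0,0])

```text
t: 17.33
tool_pos: [0.5255, -0.4489, 0.0627]
ee_rot: [3.141, -0.0, -0.001]
wrist_force: [0.2, -0.7, 0.1]
opening: 0.422
```

Request:
arm_command([
  [0,0,0.03],
  [0,0,0],
  [0,0,0],
  [0,0,0],
  [0,0,0],
  [0,0,0],
  [0,0,0],
  [0,0,0],
  [0,0,0],
], grip=[1,1,0.1,0,-0.1,-0.2,-0.3,-0.3,-0.3], roll=[0,0,0,0,0,0,0,0,0])

```text
t: 18.08
tool_pos: [0.5254, -0.4487, 0.0622]
ee_rot: [-3.141, 0.0, -0.001]
wrist_force: [0.2, 0.5, 0.5]
opening: 0.653
```

Run:
```python
from wr import *
s,f,W=shot("w8"); print(s["wrist_force"],s["opening"])
bands(W,(.525,-.4485),.022,[("f",.066,.076)])
```

```text
18.0833 [ 0.5254 -0.4487  0.0622] [-3.1415e+00  0.0000e+00 -6.0000e-04]
[0.1929418  0.51558247 0.46459289] 0.6529753602726742
f 4052 z 0.071 mid [ 0.5248 -0.4492] size [0.0399 0.0392 0.0071] mec [ 524.9 -449.4] 20.2
```

View pics/w8.png

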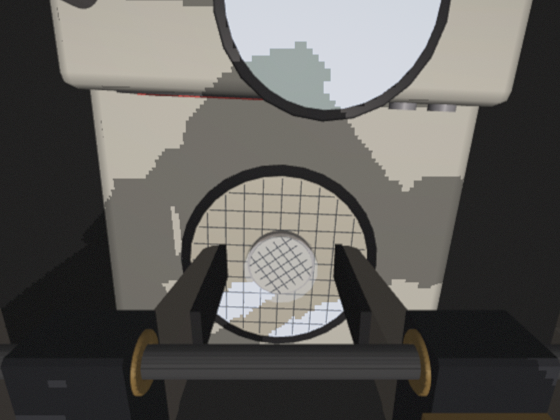

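Request:
arm_command([
  [0,0,-1],
  [0,0,-3],
  [0,0,-3],
  [0,0,-2],
  [-1,-3,0],
  [-1,-3,0],
  [-1,-3,0],
  [-1,-3,0],
  [-1,-3,0],
  [-1,-3,0],
  [-1,-3,0],
  [-1,-3,0],
  [-1,-3,0],
  [-1,-3,0],
  [-1,-3,0],
  [-1,-3,0],
  [-1,-3,0],
  [-1,-3,0],
  [-0.5,-2.9,0],
  [0,0,0],
], grip=[-0.4,-0.4,-0.5,-0.5,-0.5,-0.5,-0.5,-0.5,-0.5,-0.5,-0.5,-0.5,-0.5,-0.5,-0.5,-0.5,-0.5,-0.5,-0.5,-0.5], roll=[0,0,0,0,0,0,0,0,0,0,0,0,0,0,0,0,0,0,0,0])

```text
t: 19.8
tool_pos: [0.3797, 0.004, 0.1528]
ee_rot: [-3.14, -0.001, 0.004]
wrist_force: [0.2, -0.8, -1.3]
opening: 0.751
```

Run:
```python
from wr import *
grab_frame("scene");grab_frame("scene")
s,f,W=shot("w9")
bands(W,(.431,0),.05,[("agar",.012,.018),("tin",.034,.040)])
f=grab_frame("scene");cv2.imwrite("pics/s9.png",cv2.resize(f["color"][140:320,0:240,::-1],None,fx=3,fy=3))
print(sense()["tool_pos"])
```

```text
19.9 [0.381  0.0007 0.1531] [ 3.1407e+00 -1.7000e-03  1.9000e-03]
agar 883 z 0.0139 mid [0.4292 0.0006] size [0.0627 0.0623 0.0044] mec [429.5   1. ] 31.9
tin 2804 z 0.0354 mid [0.4308 0.0006] size [0.0506 0.0511 0.0042] mec [430.8   0.6] 25.8
[ 0.38125798 -0.00045127  0.15292861]
```

View pics/s9.png

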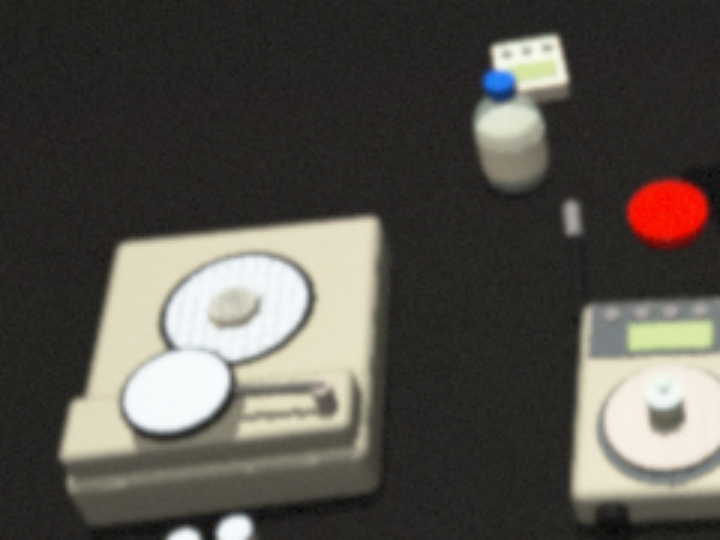

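Request:
arm_command([
  [2.5,0,0],
  [2.5,-0.1,0],
  [0,0,2],
  [0,0,2.5],
  [0,0,2.5],
  [0,0,2],
  [0,0,1.5],
  [0,0,1],
  [0,0,0.8],
  [0,0,0.6],
  [0,0,0.3],
  [0,0,0],
  [0,0,0],
  [0,0,0],
], grip=[-0.5,-0.5,-0.5,-0.5,-0.5,-0.5,-0.5,-0.5,-0.5,-0.5,-0.5,-0.5,-0.5,-0.5], roll=[0,0,0,0,0,0,0,0,0,0,0,0,0,0])

```text
t: 21.17
tool_pos: [0.4314, 0.0011, 0.021]
ee_rot: [3.141, -0.001, -0.0]
wrist_force: [-1.4, 0.8, -0.7]
opening: 0.751
```

Request:
arm_command([
  [0,0.05,0],
  [0,0,0],
  [0,0,0],
  [0,0,0],
  [0,0,0],
  [0,0,0],
  [0,0,0],
  [0,0,0],
  [0,0,0],
  [0,0,0],
  [0,0,0],
], grip=[-0.5,-0.3,-0.2,-0.15,-0.1,0,0.2,0.6,1,1,1], roll=[0,0,0,0,0,0,0,0,0,0,0])

```text
t: 22.08
tool_pos: [0.4308, 0.0008, 0.0204]
ee_rot: [3.142, -0.0, -0.001]
wrist_force: [-0.8, 0.3, 3.4]
opening: 0.559
```

Request:
arm_command([
  [0,0,-0.5],
  [0,0,-1],
  [0,0,-2],
  [0,0,-2.5],
  [0,0,-2.5],
  [0,0,-2.5],
  [0,0,-2],
  [0,0,-1],
  [0,0,0],
], grip=[1,1,1,1,1,1,1,1,1], roll=[0,0,0,0,0,0,0,0,0])

```text
t: 22.83
tool_pos: [0.4324, 0.0004, 0.1632]
ee_rot: [3.14, -0.005, -0.0]
wrist_force: [0.1, -0.3, -1.4]
opening: 0.558
```

Request:
arm_command([
  [0.5,-1,0],
  [0.5,-2,0],
  [0.5,-3,0],
  [0.5,-3,0],
  [0.5,-3,0],
  [0.5,-3,0],
  [0.5,-3,0],
  [0.5,-3,0],
  [0.5,-3,0],
  [0.5,-3,0],
  [0.5,-3,0],
  [0.5,-3,0],
  [0.5,-3,0],
  [0.5,-2.5,0],
  [0.5,-1.5,0],
  [0.5,-1.3,0],
  [0.3,-0.7,0],
  [0,0,0],
  [0,0,0],
  [0,0,0],
], grip=[1,1,1,1,1,1,1,1,1,1,1,1,1,1,1,1,1,1,1,1], roll=[0,0,0,0,0,0,0,0,0,0,0,0,0,0,0,0,0,0,0,0])

```text
t: 24.5
tool_pos: [0.5136, 0.4198, 0.1596]
ee_rot: [3.141, 0.001, -0.001]
wrist_force: [0.5, -0.2, 0.2]
opening: 0.558
```

Run:
```python
from wr import *
s,f,W=shot("w10")
f=grab_frame("scene");cv2.imwrite("pics/s10.png",cv2.resize(f["color"][100:280,320:560,::-1],None,fx=3,fy=3))
print(sense()["tool_pos"])
bands(W,(.514,.424),.052,[("hp",.0675,.0715)])
```

```text
24.5 [0.5136 0.4198 0.1596] [ 3.1406e+00  1.2000e-03 -1.2000e-03]
[0.51383559 0.4199297  0.16017252]
hp 7862 z 0.069 mid [0.521  0.4228] size [0.0838 0.0985 0.0039] mec [513.4 422.8] 49.8
```

View pics/w10.png

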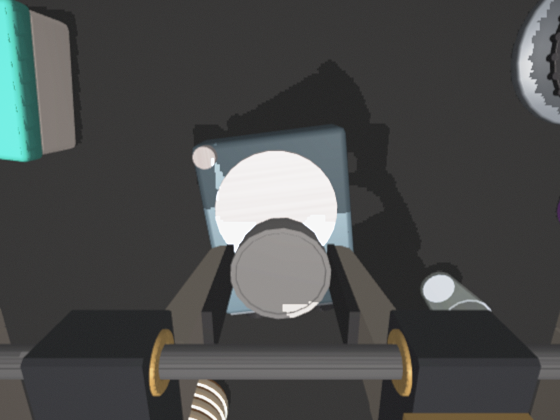

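View pics/s10.png

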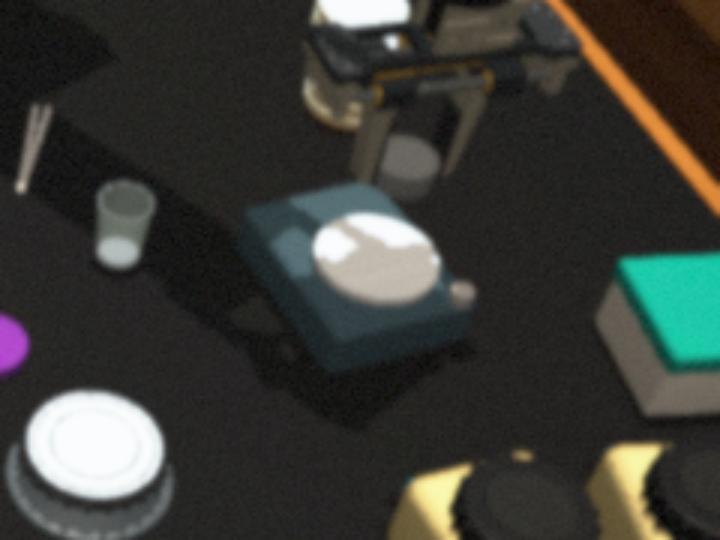

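Request:
arm_command([
  [0,-0.25,0],
  [0,0,1],
  [0,0,2],
  [0,0,2],
  [0,0,1],
  [0,0,0.8],
  [0,0,0.6],
  [0,0,0.4],
  [0,0,0.3],
  [0,0,0.15],
  [0,0,0],
  [0,0,0],
  [0,0,0],
], grip=[1,1,1,1,1,1,1,1,1,1,1,1,1], roll=[0,0,0,0,0,0,0,0,0,0,0,0,0])

```text
t: 25.68
tool_pos: [0.5143, 0.4235, 0.0785]
ee_rot: [-3.141, -0.001, -0.001]
wrist_force: [0.1, 0.4, -0.5]
opening: 0.559
```

Request:
arm_command([
  [0,0,0.15],
  [0,0,0.08],
  [0,0,0],
  [0,0,0],
  [0,0,0],
], grip=[1,1,1,1,1], roll=[0,0,0,0,0])

```text
t: 26.1
tool_pos: [0.514, 0.4233, 0.0755]
ee_rot: [-3.142, 0.0, -0.001]
wrist_force: [0.5, 0.6, -1.4]
opening: 0.555
```

Request:
arm_command([
  [0,0,0.03],
  [0,0,0],
  [0,0,0],
  [0,0,0],
  [0,0,0],
  [0,0,0],
  [0,0,0],
  [0,0,0],
  [0,0,0],
], grip=[1,1,0,-0.1,-0.2,-0.3,-0.4,-0.5,-0.5], roll=[0,0,0,0,0,0,0,0,0])

```text
t: 26.85
tool_pos: [0.5139, 0.4233, 0.0751]
ee_rot: [3.142, 0.0, -0.001]
wrist_force: [0.5, 0.6, -0.1]
opening: 0.752
```

Run:
```python
from wr import *
s,f,W=shot("w11"); print(s["wrist_force"],s["opening"])
bands(W,(.514,.423),.029,[("tin",.087,.097)])
```

```text
26.85 [0.5139 0.4233 0.0751] [ 3.1416e+00  1.0000e-04 -6.0000e-04]
[ 0.4759442   0.57531837 -0.10919828] 0.7518547588300436
tin 7334 z 0.0904 mid [0.514  0.4227] size [0.0527 0.0513 0.0059] mec [514.  422.9] 26.4
```

View pics/w11.png

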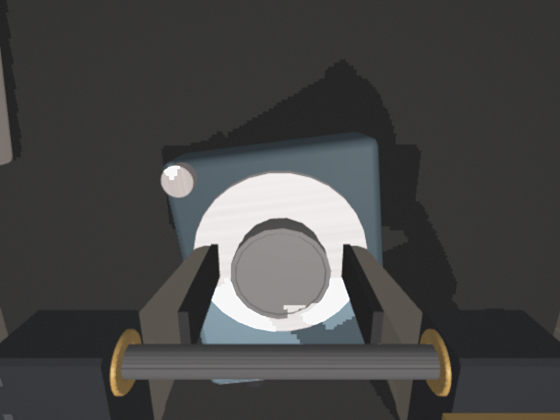

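Request:
arm_command([
  [0,0,-1],
  [0,0,-3],
  [0,0,-3],
  [0,0,-1],
  [-1,3,0],
  [-1,3,0],
  [-1,3,0],
  [-1,3,0],
  [-1,3,0],
  [-1,3,0],
  [-1,3,0],
  [-1,3,0],
  [-1,3,0],
  [-1,3,0],
  [-1,3,0],
  [-1,3,0],
  [-1,3,0],
  [-0.5,2,0],
  [0,1.3,0],
  [0,0,0],
], grip=[-0.5,-0.5,-0.5,-0.5,-0.7,-0.7,-0.7,-0.7,-0.7,-0.7,-0.7,-0.7,-0.7,-0.7,-0.7,-0.7,-0.7,-0.7,-0.7,-0.7], roll=[0,0,0,0,0,0,0,0,0,0,0,0,0,0,0,0,0,0,0,0])

```text
t: 28.57
tool_pos: [0.3787, -0.0016, 0.1555]
ee_rot: [3.141, -0.001, -0.004]
wrist_force: [-0.1, 0.4, -0.2]
opening: 0.847
```

Run:
```python
from wr import *
grab_frame("scene");grab_frame("scene")
s,f,W=shot("w12")
bands(W,(.431,0),.05,[("agar",.011,.018)])
bands(W,(.431,-.11),.045,[("red2",.011,.018)])
print(sense()["tool_pos"])
```

```text
28.6667 [0.3788 0.0004 0.1553] [-3.1413e+00 -4.0000e-04 -1.9000e-03]
agar 3776 z 0.014 mid [0.4293 0.001 ] size [0.0627 0.0629 0.005 ] mec [429.7   0.8] 31.8
red2 3906 z 0.014 mid [ 0.4402 -0.1217] size [0.0623 0.0637 0.0055] mec [ 440.3 -121.6] 32.0
[0.3787741  0.00087458 0.155221  ]
```

View pics/w12.png

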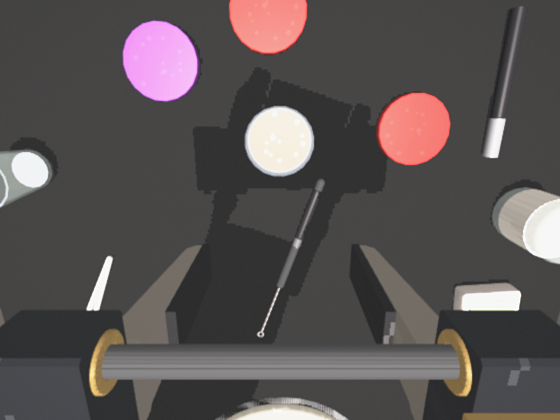

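Request:
arm_command([
  [2.5,0,0],
  [2.6,0,0],
  [0,0,2],
  [0,0,2.5],
  [0,0,2.5],
  [0,0,2],
  [0,0,1.5],
  [0,0,1.5],
  [0,0,1],
  [0,0,0.8],
  [0,0,0.6],
  [0,0,0.3],
  [0,0,0.2],
  [0,0,0],
  [0,0,0],
], grip=[-0.7,-0.7,-0.7,-0.7,-0.7,-0.7,-0.7,-0.7,-0.7,-0.7,-0.7,-0.7,-0.7,-0.7,-0.7], roll=[0,0,0,0,0,0,0,0,0,0,0,0,0,0,0])

```text
t: 29.97
tool_pos: [0.4302, 0.0002, 0.0067]
ee_rot: [3.141, -0.001, -0.001]
wrist_force: [-0.3, -0.4, 0.0]
opening: 0.85
```

Request:
arm_command([
  [0,-0.05,0.05],
  [0,0,0],
  [0,0,0],
  [0,0,0],
  [0,0,0],
  [0,0,0],
  [0,0,0],
  [0,0,0],
  [0,0,0],
  [0,0,0],
  [0,0,0],
  [0,0,0],
], grip=[-0.7,-0.7,-0.55,-0.5,-0.45,-0.4,-0.3,-0.1,0.3,1,1,1], roll=[0,0,0,0,0,0,0,0,0,0,0,0])

```text
t: 30.97
tool_pos: [0.4297, 0.0009, 0.0058]
ee_rot: [-3.141, 0.0, -0.001]
wrist_force: [-1.3, 0.7, 2.0]
opening: 0.687
```

Request:
arm_command([
  [0,0,-0.5],
  [0,0,-1],
  [0,0,-2],
  [0,0,-2.5],
  [0,0,-2.5],
  [0,0,-2],
  [0,0,-1.5],
  [0,0,0],
], grip=[1,1,1,1,1,1,1,1], roll=[0,0,0,0,0,0,0,0])

```text
t: 31.63
tool_pos: [0.4324, 0.0001, 0.1299]
ee_rot: [3.139, -0.008, -0.0]
wrist_force: [0.4, -0.5, -0.4]
opening: 0.687
```

Request:
arm_command([
  [1,-0.7,0],
  [2,-1.4,0],
  [2.5,-1.8,0],
  [2.5,-1.8,0],
  [2.5,-1.8,0],
  [2.5,-1.8,0],
  [2.5,-1.8,0],
  [2,-1.4,0],
  [1.5,-1,0],
  [1,-0.7,0],
  [0.5,-0.3,0],
  [0.3,-0.2,0],
  [0,0,0],
  [0,0,0],
  [0,0,0],
], grip=[1,1,1,1,1,1,1,1,1,1,1,1,1,1,1], roll=[0,0,0,0,0,0,0,0,0,0,0,0,0,0,0])

```text
t: 32.88
tool_pos: [0.6372, 0.1472, 0.1256]
ee_rot: [3.141, 0.001, -0.001]
wrist_force: [0.7, -0.2, -0.5]
opening: 0.686
```

Run:
```python
from wr import *
s,f,W=shot("w13")
print(sense()["tool_pos"])
bands(W,(.643,.147),.062,[("tt",.0435,.0475)])
```

```text
32.8833 [0.6372 0.1472 0.1256] [ 3.1414e+00  6.0000e-04 -1.1000e-03]
[0.63729552 0.14725696 0.12570319]
tt 7553 z 0.0454 mid [0.6544 0.1468] size [0.0748 0.0993 0.0039] mec [642.1 146.7] 50.0
```

View pics/w13.png

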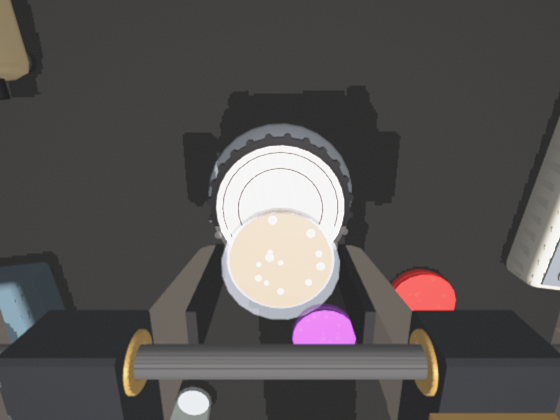

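Request:
arm_command([
  [0.5,0.05,0],
  [0,0,1],
  [0,0,1.5],
  [0,0,1.5],
  [0,0,1],
  [0,0,0.8],
  [0,0,0.6],
  [0,0,0.4],
  [0,0,0.2],
  [0,0,0.15],
  [0,0,0],
  [0,0,0],
  [0,0,0],
], grip=[1,1,1,1,1,1,1,1,1,1,1,1,1], roll=[0,0,0,0,0,0,0,0,0,0,0,0,0])

```text
t: 34.02
tool_pos: [0.6432, 0.1472, 0.0548]
ee_rot: [-3.142, -0.001, -0.001]
wrist_force: [-0.3, 0.0, -0.5]
opening: 0.684
```

Request:
arm_command([
  [0,0,0],
  [0,0,0],
  [0,0,0],
], grip=[1,1,1], roll=[0,0,0])

```text
t: 34.27
tool_pos: [0.6429, 0.1472, 0.0544]
ee_rot: [3.142, -0.0, -0.001]
wrist_force: [0.2, -1.1, -0.4]
opening: 0.684
```

Request:
arm_command([
  [0,0,0.1],
  [0,0,0.1],
  [0,0,0.05],
  [0,0,0],
  [0,0,0],
], grip=[1,1,1,1,1], roll=[0,0,0,0,0])

```text
t: 34.68
tool_pos: [0.6428, 0.1472, 0.0518]
ee_rot: [-3.142, 0.0, -0.001]
wrist_force: [-0.1, -0.1, 1.2]
opening: 0.686
```

Request:
arm_command([
  [0,0,0.02],
  [0,0,0],
  [0,0,0],
  [0,0,0],
  [0,0,0],
  [0,0,0],
  [0,0,0],
  [0,0,0],
  [0,0,0],
], grip=[1,1,-0.3,-0.4,-0.5,-0.6,-0.7,-0.7,-0.7], roll=[0,0,0,0,0,0,0,0,0])

```text
t: 35.43
tool_pos: [0.6428, 0.1472, 0.0514]
ee_rot: [3.142, 0.0, -0.001]
wrist_force: [1.2, -0.3, -0.4]
opening: 0.85
```

Request:
arm_command([
  [0,0,-1],
  [0,0,-2],
  [0,0,-3],
  [0,0,-3],
  [0,0,-3],
  [0,0,-2],
  [-3,0,0],
  [-3,0,0],
  [-3,0,0],
  [-3,0,0],
  [0,0,0],
  [0,0,0],
], grip=[-0.7,-0.7,-0.7,-0.7,-0.7,-0.7,-0.7,-0.7,-0.7,-0.7,-0.7,-0.7], roll=[0,0,0,0,0,0,0,0,0,0,0,0])

```text
t: 36.43
tool_pos: [0.5219, 0.1474, 0.1921]
ee_rot: [-3.142, -0.001, -0.0]
wrist_force: [1.4, 0.0, 0.3]
opening: 0.851
```

Run:
```python
from wr import *
grab_frame("scene");s,f,W=shot("w14")
bands(W,(.642,.147),.036,[("agar",.056,.064)])
f=grab_frame("scene");cv2.imwrite("pics/s14.png",f["color"][:,:,::-1])
S=pts(f)
bands(S,(.678,-.148),.02,[("wb",.07,.1)]);bands(S,(.525,-.449),.025,[("f",.069,.078)]);bands(S,(.514,.423),.03,[("tin",.089,.096)])
f=grab_frame("top");cv2.imwrite("pics/t14.png",f["color"][:,:,::-1])
T=pts(f)
bands(T,(.357,-.241),.03,[("media",.02,.13)]);bands(T,(.4,.246),.028,[("beaker",.01,.07)])
s=sense();print(s["wrist_force"],s["qvel"].round(3))
```

```text
36.4833 [0.5233 0.1473 0.1926] [-3.1415e+00 -2.1000e-03 -5.0000e-04]
agar 4901 z 0.0599 mid [0.6424 0.1465] size [0.0624 0.0629 0.0048] mec [642.5 146.5] 31.9
wb 167 z 0.0844 mid [ 0.6799 -0.1471] size [0.03   0.0262 0.0276] mec [ 679.6 -147.8] 15.4
f 202 z 0.0723 mid [ 0.5267 -0.447 ] size [0.0407 0.0388 0.0077] mec [ 526.3 -448.1] 21.1
tin 238 z 0.0916 mid [0.5142 0.4235] size [0.0564 0.0534 0.0067] mec [514.8 421.6] 28.8
media 313 z 0.0747 mid [ 0.3568 -0.2406] size [0.0527 0.0541 0.0914] mec [ 356.5 -240.8] 27.2
beaker few
[ 0.86192554  0.18131818 -0.63163593] [-0.001  0.007  0.003 -0.001  0.001 -0.   ]
```

View pics/s14.png

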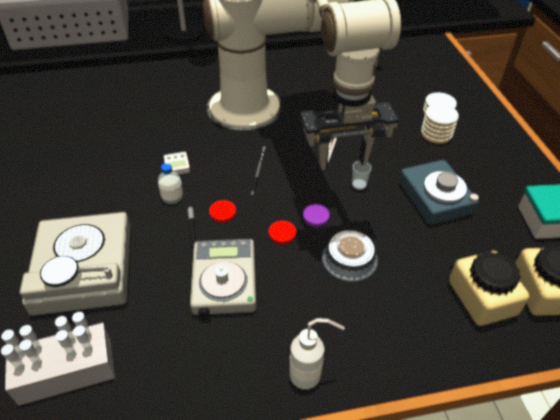

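View pics/w14.png

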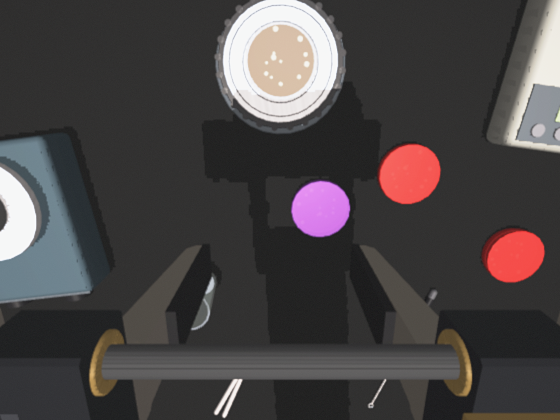

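The pictures show all four pieces upright and centred. The tin is at (447,183), the agar dish at (350,247), the bottle at (222,274) and the filter dish at (80,242). The beaker stands at (361,176) and the blue-capped bottle at (170,185), both unmoved. I'm handing in.

```bash
python3 -c "
from workcell import *
print(sign_off())"
```

```text
the job is handed in; nothing more can be done
None
```

I took the stack apart and set each piece on its own instrument. I released each one within about 1 mm of the plate and handed in at about 36.6 s of the 122 s.

| Piece | Instrument | Distance from plate centre |
|---|---|---|
| Weighing bottle | Balance pan | about 2 mm |
| Filter dish | Colony counter window | about 2 mm |
| Tin | Hotplate | about 1 mm |
| Agar dish | Turntable | under 1 mm |

- **Placing:** the last images show all four upright. Their tops are at the expected heights to within about 1 mm, the usual bias of the depth readings. The gripper had pulled clear, at about 0.19 m height.
- **Bystanders:** the blue-capped bottle measured within 1 mm of where it started. The final position check on the beaker gave no reading because the arm hid it from the top camera. The scene and wrist pictures show it standing where it was.
- **Look-alikes:** I did not touch the red and purple dishes.

No check disagreed beyond the calibration accuracy of about 2 mm.

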